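# Pack two wedge-shaped cheese tubs head to tail in their tray

### The arm

A 7-joint arm with a two-finger parallel gripper is mounted at the origin on a cart in front of the work surface, level with it; the furniture and walls round the work are solid. World frame = base frame: x ahead of the robot, y to its left, z up, the work surface at z = 0. Lengths are in m, angles in rad, forces in N, time in s.
With the tool pointing down it reaches from about 0.4 to 0.875 m from the base axis. Payload 6.5 kg.
Tool frame: the origin (TCP) lies midway between the tips of the shut fingers; the grasp point (between the pads) lies 19 mm behind it (env.grasp_offset is the distance from the TCP to the grasp point, in m); z points along the fingers, y is the line along which they close (so a half turn about z gives the same grasp; the last joint's range is limited). The gripper opens to 85 mm and grips with 20 to 120 N. Pads are 22 mm wide; open, the fingers measure 114 mm over their backs; the gripper's body (76 mm by 85 mm) begins 54 mm behind the grasp point. The pads swing forward as they close: fully open they stand 13 mm farther back than shut.
Start: joints at [1.074, 0.536, -0.004, 1.538, 0.003, 1.067, -0.071], TCP at [0.271, -0.591, 0.231] pointing down, gripper open.
Joint ranges: [-2.7, 2.7], [-0.37, 2.16], [-1.27, 1.26], [0.24, 2.4], [-1.31, 4.45], [0.19, 1.91], [-2.76, 2.76]. Speed limits (rad/s): [2.39, 2.39, 3.14, 3.14, 3.14, 3.14, 3.14].

### API

Orientations are given as a unit quaternion [x, y, z, w].
In Python, from cell import env gives the robot as it stands.
- The arm moves only by the tool send_rows, never from a script. Its argument "targets" is a list of rows, each a list of 7 numbers: the finger opening in cm, from 0 to 8.54, then the shift along the tool's x, y, z in cm, then the turn, a rotation vector about the tool's x, y, z in degrees. In form: [[grip, tx, ty, tz, wx, wy, wz], ...]. A call has exactly 5 rows; each row shifts and turns the commanded pose from where the row before left it, along the tool's axes as they then stand; what a row does not reach is not made up. A row lasts 1/10 s, in which the tool goes at most 50 mm and 8.59 degrees, less where a joint would pass 70% of its speed; a pose out of reach is approached as far as the arm can. A call is refused whole if a number of a shift passes 5 or a number of a turn 8.59, either way. A call with a gripper value outside its range is refused whole. The fingers move at their own pace and stop on an object; "grip_force" is the grip in N (left out, the last holds). Time passes only in rows, so rows that do not move let the fingers close, or fill a call up. It gives the time, the measured TCP pose, the force, the opening and the grip force at its end, in the units of the state.
- env.read_state(): the state, without advancing time (a new reading comes with each control period).
- env.grab_frame(name): name is "side" or "top"; returns a dict with "image" (480x640x3 uint8, blue, green, red), "depth" (480x640 float32, m along the optical axis (not along the pixel's ray), 0 where there is no reading), "fx", "fy", "cx", "cy" (pixels), "k1" (the pictures are not rectified: a ray, as slopes to the right and down, at radius r is drawn at 1 + k1 r^2 times it, then the intrinsics apply), "R" (3x3) and "t" (3): a world point X has camera coordinates R X + t. Camera axes: x right, y down, z forward; pixel columns grow to the right and rows downward; lengths in m; the calibration is good to about 2 mm. A picture is of the moment at which its call begins.
- env.sign_off(): hands the job in; it is judged then, once.
The state is a dict: "time_s": time; "q": joint angles; "dq": joint speeds; "joint_efforts": joint torques, N m; "eef_pos": TCP position; "tcp_rot": TCP orientation; "wrist_force": force on the tool from outside, world axes, zero at the start; "wrist_torque": the same for the moment, N m; "gripper_width": opening from 0.0 (shut) to 1.0 (fully open); "grasp_force": force on a finger pad.
Only numpy, scipy, OpenCV 4.12 (cv2) and the standard library are available. Lean on these libraries where they do the work, as an engineer would, in place of code of your own. Each camera call takes 0.05 s, during which the arm holds its last target. There are 200 camera calls.

### The job

Put the two wedge-shaped cheese tubs away in the shallow wooden tray: head to tail, slanted sides together and square sides along the tray's rims, so that they fill it and both stand flat on its floor inside the rim. Leave the rectangular butter dish where it is.

Things in the scene. Friction and masses are not known exactly. Their poses are not given: they have to be found in the camera images.
- tub_a: Wedge-shaped white cheese tub, fixed wooden lid, 110 mm long (x), 0.3 kg; two alike. Origin: underside, mid-length; x to the broad end, z up. Square long side at y=+30 mm; slanted side from y=-50 (broad end, x=+55, 80 mm wide) to y=-10 (narrow end, x=-55, 40 mm wide). Lid top 46 mm up; on it, over the origin, a wooden fin handle to grip: 12 mm thick (x), 34 long (y), from 46 to 84 mm up.
- tub_b: Wedge-shaped white cheese tub, fixed wooden lid, 110 mm long (x), 0.3 kg; two alike. Origin: underside, mid-length; x to the broad end, z up. Square long side at y=+30 mm; slanted side from y=-50 (broad end, x=+55, 80 mm wide) to y=-10 (narrow end, x=-55, 40 mm wide). Lid top 46 mm up; on it, over the origin, a wooden fin handle to grip: 12 mm thick (x), 34 long (y), from 46 to 84 mm up.
- tray: Empty shallow wooden tray, fixed. Origin: middle of underside, z up. Inside 130 mm (x) by 140 mm (y), outside 146 by 156; floor 6 mm up, rims 8 mm thick, rim tops 20 mm up. The tubs fit only lengthwise along x, one with broad end to +x in the +y half, the other with broad end to -x in the -y half, with 20 mm of play in all. Wall cabinets hang about 0.38 m up, beyond x=0.6 m and left of y=0.45 m.
- butter_dish: Rectangular butter dish, not to be moved: same white body, wooden lid and fin handle as the tubs, but a plain oblong 100 mm (x) by 60 mm (y), 84 mm tall with its handle. Origin: middle of the underside, z up.

How it is judged:
By the outcome, as a careful person would: the job done as asked, in the order asked, and still so for the second after the job is handed in, with the robot touching nothing.
It also fails if it takes over 72 s, if anything falls off the work surface, if the arm or the gripper's body presses on something with over 40 N, if the wrist force passes 120 N, or if a joint passes its speed limit or range.

## Working session

There is one attempt and no reset: what is moved stays moved. The work goes in short steps, Python scripts to look and compute and a tool call to move; the robot and the scene stay as the last step left them, time stands still between calls to the robot, and variables do not carry over. Pictures are saved under pics/ and viewed, at most 10 in all, crops included, and the job is handed in when it is done.

Besides the shell and the picture viewer there is one more tool, called as name(argument=value, ...) on one line, values as JSON. send_rows: Moves the arm, as the interface text tells. Its arguments: {"type":"object","properties":{"targets":{"type":"array"},"grip_force":{"type":"number"}},"required":["targets"]}

```bash
mkdir -p pics; ls; python3 - <<'E'
from cell import env
import cv2,numpy as np
s=env.read_state();print({k:np.round(v,3).tolist() for k,v in s.items()}, env.grasp_offset)
for n in('top','side'):
    f=env.grab_frame(n);cv2.imwrite(f'pics/{n}0.png',f['image']);np.savez(f'{n}0.npz',**f)
    print(n,f['fx'],f['fy'],f['cx'],f['cy'],f['k1'],np.round(f['R'],3).tolist(),f['t'], 'cam',-f['R'].T@f['t'])
E
```

```text
pics
{'time_s': 0.0, 'q': [1.074, 0.537, -0.004, 1.539, 0.003, 1.067, -0.071], 'dq': [0.001, 0.001, 0.001, 0.002, 0.0, -0.0, 0.001], 'joint_efforts': [0.001, -58.343, 1.049, -25.911, 0.012, 0.01, 0.0], 'eef_pos': [0.271, -0.59, 0.23], 'tcp_rot': [0.977, 0.214, -0.0, -0.001], 'wrist_force': [-0.179, 1.254, 0.23], 'wrist_torque': [0.026, -0.013, 0.009], 'grasp_force': 0.0, 'gripper_width': 1.004} 0.0187
top 493.15309517949083 493.15309517949083 317.7087465595367 243.8644028347016 0.016670982907090553 [[0.006, -1.0, -0.015], [-0.981, -0.003, -0.192], [0.192, 0.015, -0.981]] [-0.00872373  0.50282729  0.85812598] cam [ 0.32857968 -0.02050696  0.93856617]
side 456.5014968832367 456.5014968832367 317.0886309424513 239.3133646764524 -0.015041103821786703 [[-0.865, -0.502, -0.024], [-0.313, 0.574, -0.757], [0.393, -0.647, -0.654]] [0.39456594 0.18041489 0.74334513] cam [0.10538781 0.57510023 0.63162246]
```

View pics/top0.png

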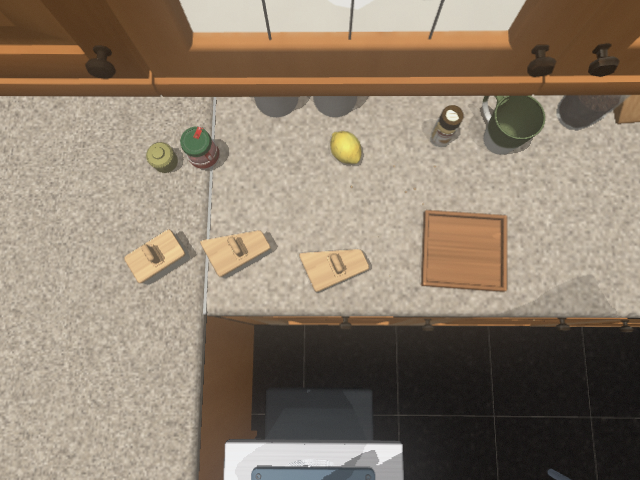

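View pics/side0.png

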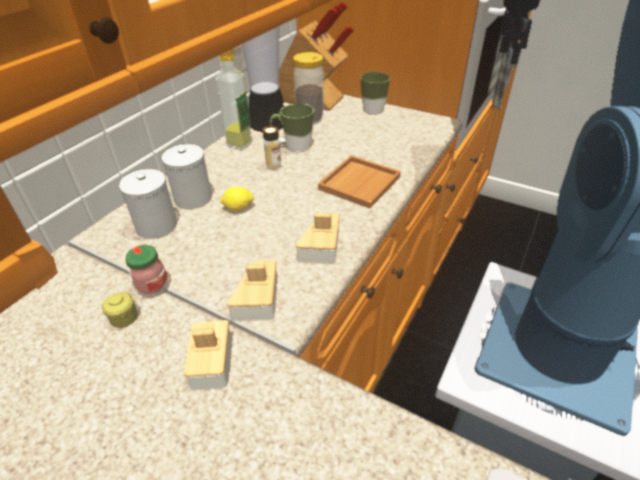

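The top view shows the tray at (465,250), the wedge tubs at (236,252) and (335,268), and the oblong dish at (153,256). The side view shows the same layout, with the robot clear of all of them. Next I'll measure the lid corners on z=46 mm and the rim corners on z=20 mm.

```bash
cat > h.py <<'E'
import numpy as np, cv2
def rays(f,px):
    K=np.array([[f['fx'],0,f['cx']],[0,f['fy'],f['cy']],[0,0,1.]])
    p=cv2.undistortPoints(np.float64(px).reshape(-1,1,2),K,np.array([float(f['k1']),0,0,0,0])).reshape(-1,2)
    return np.c_[p,np.ones(len(p))]
def plane(f,px,z):
    d=rays(f,px)@f['R']; c=-f['R'].T@f['t']
    return c+d*((z-c[2])/d[:,2])[:,None]
def cloud(f):
    v,u=np.mgrid[:480,:640]
    r=rays(f,np.c_[u.ravel(),v.ravel()])*f['depth'].reshape(-1,1)
    return ((r-f['t'])@f['R']).reshape(480,640,3)
def lids(f,z=.046,tol=.012,box=(.25,.85,-.5,.55)):
    """light-wood regions at lid height -> list of (pixel contour)"""
    P=cloud(f); hsv=cv2.cvtColor(f['image'],cv2.COLOR_BGR2HSV)
    m=(abs(P[...,2]-z)<tol)&(f['depth']>0)&(hsv[...,1]>60)&(P[...,0]>box[0])&(P[...,0]<box[1])&(P[...,1]>box[2])&(P[...,1]<box[3])
    m=cv2.morphologyEx(m.astype(np.uint8)*255,cv2.MORPH_OPEN,np.ones((3,3)))
    c,_=cv2.findContours(m,cv2.RETR_EXTERNAL,cv2.CHAIN_APPROX_NONE)
    return [k for k in c if cv2.contourArea(k)>400],m
E
python3 - <<'E'
from h import *
f=dict(np.load('top0.npz'))
P=cloud(f)
for n,p in dict(tubL=(225,262),tubM=(325,280),dish=(150,270),tray=(465,250),table=(400,300)).items(): print(n,P[p[1],p[0]].round(3))
c,m=lids(f)
for k in c:
    h=cv2.convexHull(k); q=cv2.approxPolyN(h,4).reshape(-1,2)
    w=plane(f,q,.046)[:,:2]
    print(q.tolist(),w.round(3).tolist(),'sides',np.linalg.norm(w-np.roll(w,-1,0),axis=1).round(3))
    P2=plane(f,k.reshape(-1,2),.046)[:,:2].astype(np.float32)
    print('  cent',cv2.minAreaRect(P2))
hsv=cv2.cvtColor(f['image'],cv2.COLOR_BGR2HSV)
t=((hsv[...,0]<16)&(hsv[...,1]>110)).astype(np.uint8)*255; t[:180]=0;t[308:]=0;t[:,:380]=0;t[:,560:]=0
k=max(cv2.findContours(t,0,1)[0],key=cv2.contourArea)
P2=plane(f,k.reshape(-1,2),.02)[:,:2].astype(np.float32);r=cv2.minAreaRect(P2);print('tray',r,cv2.approxPolyN(cv2.convexHull(k),4).tolist(), plane(f,cv2.approxPolyN(cv2.convexHull(k),4).reshape(-1,2),.02).round(3).tolist())
E
```

```text
tubL [0.469 0.163 0.047]
tubM [ 0.436 -0.02   0.048]
dish [0.454 0.301 0.045]
tray [ 0.5   -0.288  0.006]
table [ 0.405 -0.162 -0.001]
[[370, 268], [315, 292], [297, 253], [360, 248]] [[0.459, -0.102], [0.415, -0.002], [0.486, 0.032], [0.496, -0.084]] sides [0.109 0.079 0.116 0.041]
  cent ((0.4715932607650757, -0.036040663719177246), (0.07713495194911957, 0.1098506823182106), 24.01459503173828)
[[271, 248], [219, 278], [198, 240], [260, 229]] [[0.495, 0.08], [0.439, 0.173], [0.51, 0.215], [0.531, 0.101]] sides [0.109 0.082 0.116 0.042]
  cent ((0.5014209747314453, 0.1461753249168396), (0.07793153822422028, 0.10951247066259384), 30.50375747680664)
[[186, 254], [139, 284], [123, 257], [169, 227]] [[0.484, 0.236], [0.428, 0.319], [0.478, 0.352], [0.535, 0.271]] sides [0.1   0.06  0.099 0.062]
  cent ((0.48064857721328735, 0.29431504011154175), (0.06120048090815544, 0.09919396042823792), 33.932044982910156)
[[190, 167], [149, 167], [145, 151], [160, 137]] [[0.652, 0.238], [0.652, 0.316], [0.684, 0.326], [0.713, 0.299]] sides [0.078 0.034 0.039 0.086]
  cent ((0.6772355437278748, 0.29780644178390503), (0.05059346929192543, 0.05247111991047859), 0.12756875157356262)
[[360, 139], [360, 160], [322, 160], [337, 124]] [[0.709, -0.087], [0.666, -0.086], [0.666, -0.014], [0.74, -0.042]] sides [0.042 0.072 0.079 0.054]
  cent ((0.69581538438797, -0.05862290412187576), (0.05555238574743271, 0.05887124687433243), 89.99354553222656)
tray ((0.4978037476539612, -0.28276288509368896), (0.15393610298633575, 0.1442338079214096), 86.10934448242188) [[[506, 216], [506, 291], [422, 285], [425, 210]]] [[0.564, -0.364, 0.02], [0.421, -0.355, 0.02], [0.431, -0.201, 0.02], [0.575, -0.211, 0.02]]
```

```bash
cat > go.py <<'E'
import sys,numpy as np
from cell import env
from scipy.spatial.transform import Rotation as Ro
def go(p,yawy):
    """shift (tool cm) and turn (deg) from the present pose to TCP p, tool down, tool y at yawy deg"""
    s=env.read_state();R=Ro.from_quat(s['tcp_rot']);a=np.radians(yawy)
    y=np.array([np.cos(a),np.sin(a),0]);z=np.array([0,0,-1.]);T=Ro.from_matrix(np.c_[np.cross(y,z),y,z])
    print('t',round(s['time_s'],2),'pos',np.round(s['eef_pos'],4),'yawy',np.degrees(np.arctan2(*R.as_matrix()[1::-1,1])).round(1),'q',np.round(s['q'],2),'F',np.round(s['wrist_force'],1),'grip',np.round(s['gripper_width'],3),np.round(s['grasp_force'],1))
    print('shift cm',(R.inv().apply(np.array(p)-s['eef_pos'])*100).round(2),'turn',np.degrees((R.inv()*T).as_rotvec()).round(2))
if __name__=='__main__': v=[float(x) for x in sys.argv[1:]]; go(v[:3],v[3])
E
python3 - <<'E'
from h import *
f=dict(np.load('top0.npz'));P=cloud(f)
m=(abs(P[...,2]-.08)<.008).astype(np.uint8)*255
for k in cv2.findContours(m[220:300,120:380].copy(),0,1,offset=(120,220))[0]:
    if cv2.contourArea(k)>15:
        r=cv2.minAreaRect(plane(f,k.reshape(-1,2),.084)[:,:2].astype(np.float32));print(k.reshape(-1,2).mean(0),r)
E
```

```text
[335.92857143 262.02380952] ((0.4633074402809143, -0.039243072271347046), (0.03407533839344978, 0.012375923804938793), 24.07857894897461)
[148.02439024 252.12195122] ((0.48038724064826965, 0.2927111089229584), (0.03479256480932236, 0.013468930497765541), 34.5344123840332)
[233.95  244.975] ((0.49374327063560486, 0.1413373202085495), (0.03504948318004608, 0.012249492108821869), 30.29690170288086)
```

send_rows(targets=[[8.5, 2.7, -2.8, 0, 0, 0, 0], [8.5, 2.7, -2.8, 0, 0, 0, 0], [8.5, 2.7, -2.8, 0, 0, 0, 0], [8.5, 2.7, -2.8, 0, 0, 0, 0], [8.5, 2.7, -2.8, 0, 0, 0, 0]])

```text
time_s: 0.6
eef_pos: [0.3358, -0.4052, 0.231]
tcp_rot: [0.977, 0.214, -0.0, -0.0]
wrist_force: [0.7, -0.5, -0.1]
gripper_width: 0.997
grasp_force: 0.0
```

send_rows(targets=[[8.5, 2.7, -2.8, 0, 0, 0, 0], [8.5, 2.7, -2.8, 0, 0, 0, 0], [8.5, 2.7, -2.8, 0, 0, 0, 0], [8.5, 2.7, -2.8, 0, 0, 0, 0], [8.5, 2.7, -2.8, 0, 0, 0, 0]])

```text
time_s: 1.1
eef_pos: [0.3999, -0.2218, 0.2312]
tcp_rot: [0.977, 0.214, -0.0, -0.0]
wrist_force: [1.5, -0.4, 0.4]
gripper_width: 0.992
grasp_force: 0.0
```

```bash
python3 go.py 0.464 -0.0395 0.16 -66
```

```text
t 1.1 pos [ 0.3999 -0.2218  0.2312] yawy -65.3 q [ 0.56  0.22 -0.18  2.02  0.05  0.91 -0.78] F [ 1.5 -0.4  0.4] grip 0.992 0.0
shift cm [ 13.44 -13.89   7.12] turn [-0.01  0.01  0.68]
```

send_rows(targets=[[8.5, 2.7, -2.8, 1.4, 0, 0, 0.7], [8.5, 2.7, -2.8, 1.4, 0, 0, 0], [8.5, 2.7, -2.8, 1.4, 0, 0, 0], [8.5, 2.7, -2.8, 1.4, 0, 0, 0], [8.5, 1.4, -1.4, 1.4, 0, 0, 0]])

```text
time_s: 1.6
eef_pos: [0.4604, -0.055, 0.1608]
tcp_rot: [0.978, 0.21, 0.0, -0.001]
wrist_force: [0.2, -0.2, 0.6]
gripper_width: 0.992
grasp_force: 0.0
```

send_rows(targets=[[8.5, 0, 0, 0, 0, 0, 0], [8.5, 0, 0, 0, 0, 0, 0], [8.5, 0, 0, 0, 0, 0, 0], [8.5, 0, 0, 0, 0, 0, 0], [8.5, 0, 0, 0, 0, 0, 0]])

```text
time_s: 2.1
eef_pos: [0.4596, -0.0596, 0.1617]
tcp_rot: [0.978, 0.207, 0.0, 0.0]
wrist_force: [-0.9, -0.1, -0.2]
gripper_width: 0.991
grasp_force: 0.0
```

```bash
python3 go.py 0.464 -0.0395 0.052 -66;python3 - <<'E'
from h import *
from cell import env
f=env.grab_frame('side');cv2.imwrite('pics/side1.png',f['image'])
E
```

```text
t 2.1 pos [ 0.4596 -0.0596  0.1617] yawy -66.1 q [ 0.26  0.34 -0.27  2.07  0.13  0.75 -1.24] F [-0.9 -0.1 -0.2] grip 0.991 0.0
shift cm [ 1.21 -1.67 10.97] turn [ 0.04 -0.03 -0.12]
```

View pics/side1.png

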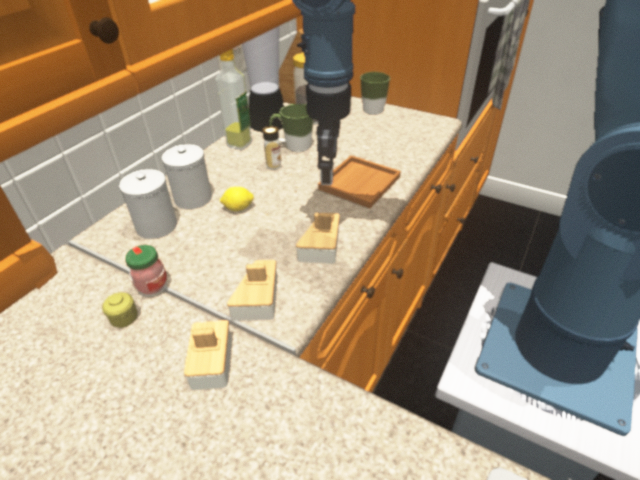

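The gripper's tips at (326,180) hang above the middle tub's fin at (322,220). Small shift, then straight down.

send_rows(targets=[[8.5, 1.2, -1.7, 0, 0, 0, 0], [8.5, 0, 0, 2.5, 0, 0, 0], [8.5, 0, 0, 2.5, 0, 0, 0], [8.5, 0, 0, 2, 0, 0, 0], [8.5, 0, 0, 0, 0, 0, 0]])

```text
time_s: 2.65
eef_pos: [0.4618, -0.0384, 0.0895]
tcp_rot: [0.978, 0.208, -0.002, -0.001]
wrist_force: [-0.4, 0.4, 0.6]
gripper_width: 0.998
grasp_force: 0.0
```

send_rows(targets=[[8.5, 0, 0, 0, 0, 0, 0], [8.5, 0, 0, 0, 0, 0, 0], [8.5, 0, 0, 0, 0, 0, 0], [8.5, 0, 0, 0, 0, 0, 0], [8.5, 0, 0, 0, 0, 0, 0]])

```text
time_s: 3.15
eef_pos: [0.464, -0.0382, 0.0917]
tcp_rot: [0.978, 0.208, 0.0, 0.0]
wrist_force: [-0.0, 0.4, -0.1]
gripper_width: 0.995
grasp_force: 0.0
```

```bash
python3 go.py 0.464 -0.0395 0.052 -66
```

```text
t 3.15 pos [ 0.464  -0.0382  0.0917] yawy -66.0 q [ 0.18  0.47 -0.24  2.1   0.19  0.59 -1.34] F [-0.   0.4 -0.1] grip 0.995 0.0
shift cm [-0.05  0.12  3.97] turn [ 0.03 -0.04 -0.02]
```

Well aligned; the last 4 cm, then close.

send_rows(targets=[[8.5, 0, 0.1, 1, 0, 0, 0], [8.5, 0, 0, 1, 0, 0, 0], [8.5, 0, 0, 1, 0, 0, 0], [8.5, 0, 0, 1, 0, 0, 0], [8.5, 0, 0, 0, 0, 0, 0]])

```text
time_s: 3.65
eef_pos: [0.4628, -0.0389, 0.0496]
tcp_rot: [0.978, 0.208, -0.002, -0.0]
wrist_force: [-0.5, -0.2, 1.0]
gripper_width: 0.999
grasp_force: 0.0
```

send_rows(grip_force=60, targets=[[8.5, 0, 0, 0, 0, 0, 0], [4, 0, 0, 0, 0, 0, 0], [3, 0, 0, 0, 0, 0, 0], [2, 0, 0, 0, 0, 0, 0], [0, 0, 0, 0, 0, 0, 0]])

```text
time_s: 4.15
eef_pos: [0.4642, -0.0391, 0.0515]
tcp_rot: [0.978, 0.208, 0.0, 0.0]
wrist_force: [0.9, -0.1, -0.5]
gripper_width: 0.325
grasp_force: 0.0
```

send_rows(targets=[[0, 0, 0, 0, 0, 0, 0], [0, 0, 0, 0, 0, 0, 0], [0, 0, 0, 0, 0, 0, 0], [0, 0, 0, 0, 0, 0, 0], [0, 0, 0, 0, 0, 0, 0]])

```text
time_s: 4.65
eef_pos: [0.4643, -0.0393, 0.0514]
tcp_rot: [0.978, 0.208, 0.0, 0.0]
wrist_force: [0.4, -2.7, 1.6]
gripper_width: 0.13
grasp_force: 60.7
```

```bash
python3 go.py 0.464 -0.0395 0.132 -66
```

```text
t 4.65 pos [ 0.4643 -0.0393  0.0514] yawy -66.0 q [ 0.16  0.54 -0.21  2.12  0.23  0.5  -1.37] F [ 0.4 -2.7  1.6] grip 0.13 60.7
shift cm [-0.03  0.01 -8.06] turn [ 0.02 -0.01 -0.03]
```

send_rows(targets=[[0, 0, 0, -1, 0, 0, 0], [0, 0, 0, -2, 0, 0, 0], [0, 0, 0, -2, 0, 0, 0], [0, 0, 0, -2, 0, 0, 0], [0, 0, 0, -1, 0, 0, 0]])

```text
time_s: 5.15
eef_pos: [0.4643, -0.0387, 0.1329]
tcp_rot: [0.978, 0.208, 0.001, 0.0]
wrist_force: [0.4, 0.7, -3.3]
gripper_width: 0.133
grasp_force: 60.3
```

```bash
python3 go.py 0.4956 -0.318 0.132 -3.9
```

```text
t 5.15 pos [ 0.4643 -0.0387  0.1329] yawy -66.0 q [ 0.21  0.39 -0.27  2.08  0.16  0.69 -1.31] F [ 0.4  0.7 -3.3] grip 0.133 60.3
shift cm [-8.51 26.78  0.09] turn [ 6.000e-02 -6.000e-02 -6.209e+01]
```

send_rows(targets=[[0, -0.85, 2.7, 0, 0, 0, 0], [0, -0.85, 2.7, 0, 0, 0, 0], [0, -0.85, 2.7, 0, 0, 0, 0], [0, -0.85, 2.7, 0, 0, 0, 0], [0, -0.85, 2.7, 0, 0, 0, 0]])

```text
time_s: 5.65
eef_pos: [0.4795, -0.1804, 0.131]
tcp_rot: [0.978, 0.208, -0.001, -0.0]
wrist_force: [0.6, 0.4, -4.2]
gripper_width: 0.13
grasp_force: 60.1
```

send_rows(targets=[[0, -0.85, 2.7, 0, 0, 0, 0], [0, -0.85, 2.7, 0, 0, 0, 0], [0, -0.85, 2.7, 0, 0, 0, 0], [0, -0.85, 2.7, 0, 0, 0, 0], [0, -0.85, 2.5, 0, 0, 0, 0]])

```text
time_s: 6.15
eef_pos: [0.4948, -0.3192, 0.1308]
tcp_rot: [0.978, 0.208, -0.0, -0.001]
wrist_force: [0.3, 0.3, -3.0]
gripper_width: 0.131
grasp_force: 60.1
```

send_rows(targets=[[0, 0, 0, 0, 0, 0, -3], [0, 0, 0, 0, 0, 0, -6], [0, 0, 0, 0, 0, 0, -7], [0, 0, 0, 0, 0, 0, -7], [0, 0, 0, 0, 0, 0, -7]])

```text
time_s: 6.65
eef_pos: [0.4947, -0.3178, 0.1307]
tcp_rot: [0.89, 0.456, -0.0, -0.001]
wrist_force: [-0.2, -0.1, -3.8]
gripper_width: 0.13
grasp_force: 60.3
```

send_rows(targets=[[0, 0, 0, 0, 0, 0, -7], [0, 0, 0, 0, 0, 0, -7], [0, 0, 0, 0, 0, 0, -7], [0, 0, 0, 0, 0, 0, -7], [0, 0, 0, 0, 0, 0, -4]])

```text
time_s: 7.15
eef_pos: [0.4946, -0.3179, 0.1307]
tcp_rot: [0.73, 0.684, -0.0, -0.001]
wrist_force: [0.4, -0.2, -4.1]
gripper_width: 0.129
grasp_force: 60.3
```

send_rows(targets=[[0, 0, 0, 0, 0, 0, 0], [0, 0, 0, 0, 0, 0, 0], [0, 0, 0, 0, 0, 0, 0], [0, 0, 0, 0, 0, 0, 0], [0, 0, 0, 0, 0, 0, 0]])

```text
time_s: 7.65
eef_pos: [0.4954, -0.3184, 0.1313]
tcp_rot: [0.732, 0.682, -0.0, 0.0]
wrist_force: [-0.2, -0.2, -3.4]
gripper_width: 0.13
grasp_force: 60.3
```

```bash
python3 go.py 0.4956 -0.318 0.132 -3.9;python3 - <<'E'
from h import *
from cell import env
f=env.grab_frame('top');cv2.imwrite('pics/top2.png',f['image'])
E
```

```text
t 7.65 pos [ 0.4954 -0.3184  0.1313] yawy -4.0 q [ 0.83  0.6  -0.46  1.76  0.34  0.86  0.15] F [-0.2 -0.2 -3.4] grip 0.13 60.3
shift cm [ 0.04  0.02 -0.07] turn [-0.01  0.01 -0.14]
```

View pics/top2.png

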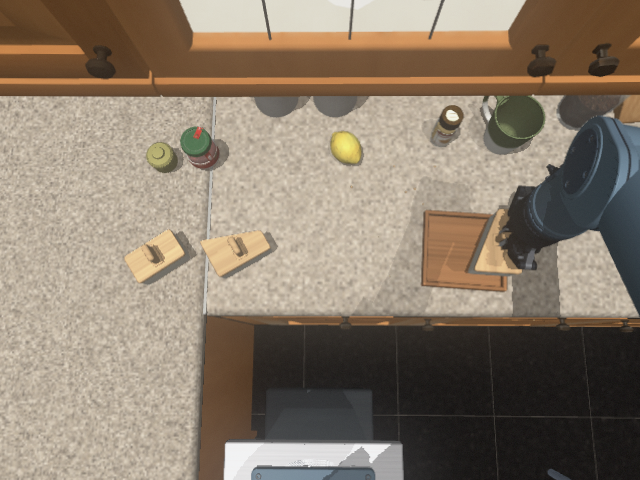

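The tub hangs over the right half of the tray at about (497,245), broad end towards the robot. Lowering it.

send_rows(targets=[[0, 0, 0, 1, 0, 0, 0], [0, 0, 0, 1.5, 0, 0, 0], [0, 0, 0, 1.5, 0, 0, 0], [0, 0, 0, 1.5, 0, 0, 0], [0, 0, 0, 1, 0, 0, 0]])

```text
time_s: 8.2
eef_pos: [0.4944, -0.3179, 0.064]
tcp_rot: [0.731, 0.682, -0.0, -0.001]
wrist_force: [0.2, -0.5, -3.9]
gripper_width: 0.131
grasp_force: 60.1
```

send_rows(targets=[[0, 0, 0, 0.2, 0, 0, 0], [0, 0, 0, 0.2, 0, 0, 0], [0, 0, 0, 0.2, 0, 0, 0], [0, 0, 0, 0.1, 0, 0, 0], [0, 0, 0, 0, 0, 0, 0]])

```text
time_s: 8.7
eef_pos: [0.4956, -0.3186, 0.0596]
tcp_rot: [0.731, 0.682, 0.0, 0.0]
wrist_force: [-0.1, -0.4, -2.8]
gripper_width: 0.132
grasp_force: 60.2
```

```bash
python3 go.py 0.4956 -0.318 0.0574 -3.9
```

```text
t 8.7 pos [ 0.4956 -0.3186  0.0596] yawy -4.0 q [ 0.8   0.7  -0.41  1.79  0.4   0.73  0.1 ] F [-0.1 -0.4 -2.8] grip 0.132 60.2
shift cm [ 0.06 -0.    0.22] turn [ 0.03  0.02 -0.12]
```

send_rows(targets=[[0, 0.1, 0, 0.1, 0, 0, 0], [0, 0, 0, 0.1, 0, 0, 0], [0, 0, 0, 0, 0, 0, 0], [0, 0, 0, 0, 0, 0, 0], [0, 0, 0, 0, 0, 0, 0]])

```text
time_s: 9.2
eef_pos: [0.4956, -0.3174, 0.0574]
tcp_rot: [0.731, 0.682, 0.0, 0.0]
wrist_force: [0.6, -0.3, -1.6]
gripper_width: 0.132
grasp_force: 60.4
```

send_rows(targets=[[0, 0, 0, 0.1, 0, 0, 0], [0, 0, 0, 0, 0, 0, 0], [0, 0, 0, 0, 0, 0, 0], [0, 0, 0, 0, 0, 0, 0], [0, 0, 0, 0, 0, 0, 0]])

```text
time_s: 9.7
eef_pos: [0.4958, -0.3174, 0.0573]
tcp_rot: [0.731, 0.682, -0.0, 0.0]
wrist_force: [-1.9, 2.4, 5.9]
gripper_width: 0.13
grasp_force: 61.8
```

send_rows(targets=[[3, 0, 0, 0, 0, 0, 0], [6, 0, 0, 0, 0, 0, 0], [8.5, 0, 0, 0, 0, 0, 0], [8.5, 0, 0, 0, 0, 0, 0], [8.5, 0, 0, 0, 0, 0, 0]])

```text
time_s: 10.2
eef_pos: [0.4954, -0.3175, 0.0562]
tcp_rot: [0.731, 0.682, -0.0, -0.0]
wrist_force: [-0.1, -0.4, 0.1]
gripper_width: 0.96
grasp_force: 0.0
```

send_rows(targets=[[8.5, 0, 0, 0, 0, 0, 0], [8.5, 0, 0, 0, 0, 0, 0], [8.5, 0, 0, -0.5, 0, 0, 0], [8.5, 0, 0, -1.5, 0, 0, 0], [8.5, 0, 0, -2, 0, 0, 0]])

```text
time_s: 10.7
eef_pos: [0.4951, -0.3172, 0.097]
tcp_rot: [0.731, 0.682, -0.0, -0.001]
wrist_force: [-0.5, 0.8, 0.4]
gripper_width: 0.999
grasp_force: 0.0
```

send_rows(targets=[[8.5, 0, 0, -2.5, 0, 0, 0], [8.5, 0, 0, -2.5, 0, 0, 0], [8.5, 0, 0, -2, 0, 0, 0], [8.5, 0, 0, -1, 0, 0, 0], [8.5, 0, 0, 0, 0, 0, 0]])

```text
time_s: 11.2
eef_pos: [0.4964, -0.318, 0.1783]
tcp_rot: [0.731, 0.682, 0.0, 0.002]
wrist_force: [-1.3, -0.8, 0.3]
gripper_width: 0.994
grasp_force: 0.0
```

```bash
python3 go.py 0.4937 0.1415 0.17 120.7
```

```text
t 11.2 pos [ 0.4964 -0.318   0.1783] yawy -4.0 q [ 0.85  0.54 -0.48  1.73  0.3   0.94  0.17] F [-1.3 -0.8  0.3] grip 0.994 0.0
shift cm [45.82 -3.49  0.74] turn [-1.0000e-02  2.4000e-01 -1.2472e+02]
```

send_rows(targets=[[8.5, 2, -0.2, 0, 0, 0, 0], [8.5, 4, -0.3, 0, 0, 0, 0], [8.5, 4, -0.3, 0, 0, 0, 0], [8.5, 4, -0.3, 0, 0, 0, 0], [8.5, 4, -0.3, 0, 0, 0, 0]])

```text
time_s: 11.7
eef_pos: [0.4931, -0.1353, 0.1754]
tcp_rot: [0.732, 0.682, -0.0, -0.001]
wrist_force: [0.9, 0.3, 0.0]
gripper_width: 0.994
grasp_force: 0.0
```

send_rows(targets=[[8.5, 4, -0.3, 0, 0, 0, 0], [8.5, 4, -0.3, 0, 0, 0, 0], [8.5, 4, -0.3, 0, 0, 0, 0], [8.5, 4, -0.3, 0, 0, 0, 0], [8.5, 4, -0.3, 0, 0, 0, 0]])

```text
time_s: 12.2
eef_pos: [0.4922, 0.065, 0.1755]
tcp_rot: [0.731, 0.682, -0.001, -0.0]
wrist_force: [1.4, 0.3, 0.0]
gripper_width: 0.996
grasp_force: 0.0
```

send_rows(targets=[[8.5, 4, -0.3, 0, 0, 0, 0], [8.5, 3.8, -0.3, 0.7, 0, 0, 0], [8.5, 0, 0, 0, 0, 0, -5], [8.5, 0, 0, 0, 0, 0, -7.7], [8.5, 0, 0, 0, 0, 0, -8]])

```text
time_s: 12.7
eef_pos: [0.4917, 0.1421, 0.1682]
tcp_rot: [0.594, 0.804, -0.001, -0.001]
wrist_force: [-0.1, -0.4, -0.2]
gripper_width: 0.997
grasp_force: 0.0
```

send_rows(targets=[[8.5, 0, 0, 0, 0, 0, -8], [8.5, 0, 0, 0, 0, 0, -8], [8.5, 0, 0, 0, 0, 0, -8], [8.5, 0, 0, 0, 0, 0, -8], [8.5, 0, 0, 0, 0, 0, -8]])

```text
time_s: 13.2
eef_pos: [0.4919, 0.1416, 0.1684]
tcp_rot: [0.284, 0.959, -0.0, -0.001]
wrist_force: [-0.7, 0.2, -0.0]
gripper_width: 0.998
grasp_force: 0.0
```

send_rows(targets=[[8.5, 0, 0, 0, 0, 0, -8], [8.5, 0, 0, 0, 0, 0, -8], [8.5, 0, 0, 0, 0, 0, -8], [8.5, 0, 0, 0, 0, 0, -8], [8.5, 0, 0, 0, 0, 0, -8]])

```text
time_s: 13.7
eef_pos: [0.4919, 0.1416, 0.1684]
tcp_rot: [-0.061, 0.998, -0.0, -0.001]
wrist_force: [-0.2, -0.0, -1.3]
gripper_width: 0.992
grasp_force: 0.0
```

send_rows(targets=[[8.5, 0, 0, 0, 0, 0, -8], [8.5, 0, 0, 0, 0, 0, -8], [8.5, 0, 0, 0, 0, 0, 0], [8.5, 0, 0, 0, 0, 0, 0], [8.5, 0, 0, 0, 0, 0, 0]])

```text
time_s: 14.2
eef_pos: [0.4924, 0.1418, 0.169]
tcp_rot: [-0.195, 0.981, -0.0, -0.0]
wrist_force: [-0.4, 0.1, -0.2]
gripper_width: 0.998
grasp_force: 0.0
```

```bash
python3 go.py 0.4937 0.1415 0.09 120.7; python3 - <<'E'
from h import *
from cell import env
f=env.grab_frame('top');cv2.imwrite('pics/top3.png',f['image'])
c,m=lids(f,.052,.014)
for k in c:
    q=cv2.approxPolyN(cv2.convexHull(k),4).reshape(-1,2)
    if q[:,0].mean()>400: w=plane(f,q,.052)[:,:2];print(q.tolist(),w.round(3).tolist(),np.linalg.norm(w-np.roll(w,-1,0),axis=1).round(3))
E
```

```text
t 14.2 pos [0.4924 0.1418 0.169 ] yawy 112.5 q [ 0.43  0.63 -1.07  1.91  0.66  1.    1.03] F [-0.4  0.1 -0.2] grip 0.998 0.0
shift cm [-0.11 -0.08  7.9 ] turn [ 0.   -0.03 -8.17]
[[505, 219], [505, 262], [468, 256], [483, 219]] [[0.55, -0.35], [0.47, -0.345], [0.481, -0.279], [0.55, -0.31]] [0.08  0.067 0.076 0.04 ]
```

View pics/top3.png

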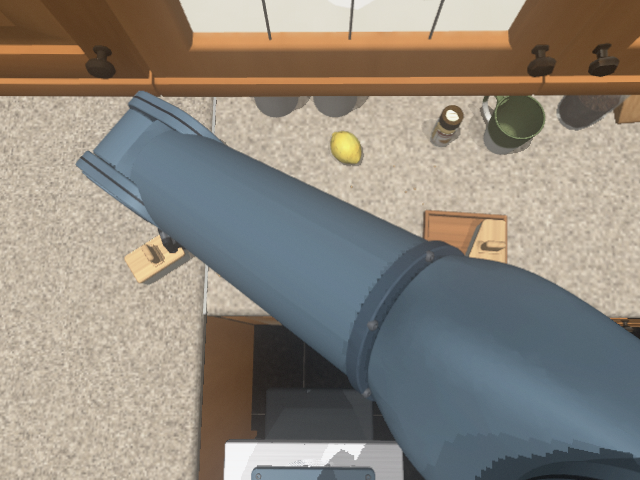

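The placed tub sits at (490,240) with its narrow end against the far rim, as planned; the arm now hides the left tub. I'll finish the turn.

send_rows(targets=[[8.5, -0.1, -0.1, 0, 0, 0, -4], [8.5, 0, 0, 0, 0, 0, -4.2], [8.5, 0, 0, 0, 0, 0, 0], [8.5, 0, 0, 0, 0, 0, 0], [8.5, 0, 0, 0, 0, 0, 0]])

```text
time_s: 14.75
eef_pos: [0.4939, 0.1414, 0.1693]
tcp_rot: [-0.265, 0.964, -0.0, 0.0]
wrist_force: [-0.5, 0.2, 0.7]
gripper_width: 0.992
grasp_force: 0.0
```

```bash
python3 go.py 0.4937 0.1415 0.09 120.7; python3 - <<'E'
from h import *
from cell import env
f=env.grab_frame('side');cv2.imwrite('pics/side3.png',f['image'])
E
```

```text
t 14.75 pos [0.4939 0.1414 0.1693] yawy 120.8 q [ 0.45  0.65 -1.1   1.91  0.69  1.02  1.15] F [-0.5  0.2  0.7] grip 0.992 0.0
shift cm [0.01 0.02 7.93] turn [-0.01  0.    0.09]
```

View pics/side3.png

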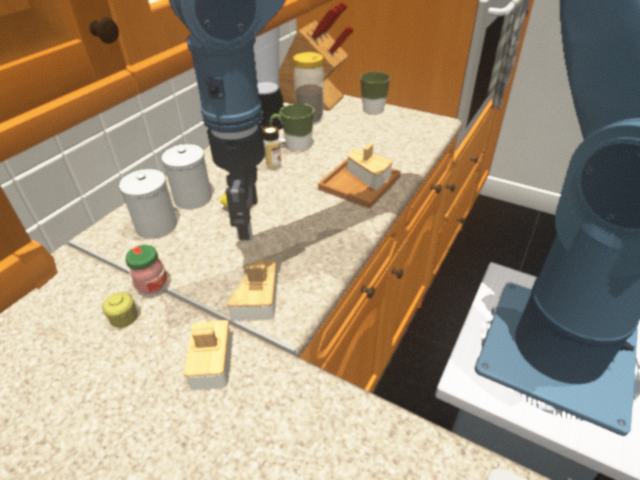

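The first tub stands flat in the tray at (370,170). The gripper is above the second tub's fin at (257,272) and clear of the dish at (207,350). Descending.

send_rows(targets=[[8.5, 0, 0, 1.5, 0, 0, 0], [8.5, 0, 0, 2.5, 0, 0, 0], [8.5, 0, 0, 2.5, 0, 0, 0], [8.5, 0, 0, 1.4, 0, 0, 0], [8.5, 0, 0, 0, 0, 0, 0]])

```text
time_s: 15.3
eef_pos: [0.4924, 0.1408, 0.0882]
tcp_rot: [-0.266, 0.964, -0.0, -0.002]
wrist_force: [0.2, -0.4, 1.1]
gripper_width: 0.995
grasp_force: 0.0
```

```bash
python3 go.py 0.4937 0.1415 0.052 120.7
```

```text
t 15.3 pos [0.4924 0.1408 0.0882] yawy 120.9 q [ 0.36  0.76 -0.98  1.96  0.82  0.9   1.06] F [ 0.2 -0.4  1.1] grip 0.995 0.0
shift cm [-0.16 -0.01  3.62] turn [ 0.06 -0.21  0.2 ]
```

send_rows(targets=[[8.5, 0, 0, 1, 0, 0, 0], [8.5, 0, 0, 1, 0, 0, 0], [8.5, 0, 0, 1, 0, 0, 0], [8.5, 0, 0, 0.8, 0, 0, 0], [8.5, 0, 0, 0, 0, 0, 0]])

```text
time_s: 15.8
eef_pos: [0.4933, 0.1409, 0.0512]
tcp_rot: [-0.266, 0.964, -0.0, -0.001]
wrist_force: [-0.1, 0.3, -0.2]
gripper_width: 0.994
grasp_force: 0.0
```

send_rows(grip_force=60, targets=[[8.5, 0, 0, 0, 0, 0, 0], [4, 0, 0, 0, 0, 0, 0], [3, 0, 0, 0, 0, 0, 0], [2, 0, 0, 0, 0, 0, 0], [0, 0, 0, 0, 0, 0, 0]])

```text
time_s: 16.3
eef_pos: [0.494, 0.1413, 0.0524]
tcp_rot: [-0.266, 0.964, -0.0, 0.0]
wrist_force: [0.5, -0.5, -0.2]
gripper_width: 0.322
grasp_force: 0.0
```

send_rows(targets=[[0, 0, 0, 0, 0, 0, 0], [0, 0, 0, 0, 0, 0, 0], [0, 0, 0, 0, 0, 0, 0], [0, 0, 0, 0, 0, 0, 0], [0, 0, 0, 0, 0, 0, 0]])

```text
time_s: 16.8
eef_pos: [0.4941, 0.1413, 0.0525]
tcp_rot: [-0.266, 0.964, -0.0, 0.0]
wrist_force: [-0.3, -1.0, 5.4]
gripper_width: 0.132
grasp_force: 59.5
```

```bash
python3 go.py 0.4937 0.1415 0.142 120.7
```

```text
t 16.8 pos [0.4941 0.1413 0.0525] yawy 120.9 q [ 0.33  0.81 -0.93  1.97  0.89  0.84  1.01] F [-0.3 -1.   5.4] grip 0.132 59.5
shift cm [ 0.03  0.03 -8.95] turn [-0.02  0.02  0.18]
```

send_rows(targets=[[0, 0, 0, -1, 0, 0, 0], [0, 0, 0, -2.5, 0, 0, 0], [0, 0, 0, -2.5, 0, 0, 0], [0, 0, 0, -2.5, 0, 0, 0], [0, 0, 0, -2, 0, 0, 0]])

```text
time_s: 17.3
eef_pos: [0.4934, 0.1413, 0.1585]
tcp_rot: [-0.266, 0.964, 0.0, -0.0]
wrist_force: [0.0, 0.0, -3.9]
gripper_width: 0.128
grasp_force: 58.8
```

```bash
python3 go.py 0.50 -0.13 0.152 -3.9; python3 go.py 0.50 -0.13 0.152 120.9
```

```text
t 17.3 pos [0.4934 0.1413 0.1585] yawy 120.9 q [ 0.44  0.66 -1.08  1.92  0.7   1.    1.14] F [ 0.   0.  -3.9] grip 0.128 58.8
shift cm [ 13.37 -23.62   0.65] turn [-2.0000e-02 -3.0000e-02  1.2481e+02]
t 17.3 pos [0.4934 0.1413 0.1585] yawy 120.9 q [ 0.44  0.66 -1.08  1.92  0.7   1.    1.14] F [ 0.   0.  -3.9] grip 0.128 58.8
shift cm [ 13.37 -23.62   0.65] turn [ 0.01 -0.03  0.01]
```

send_rows(targets=[[0, 0, 0, 0, 0, 0, 4], [0, 0, 0, 0, 0, 0, 7], [0, 0, 0, 0, 0, 0, 8], [0, 0, 0, 0, 0, 0, 8], [0, 0, 0, 0, 0, 0, 8]])

```text
time_s: 17.8
eef_pos: [0.493, 0.1411, 0.1572]
tcp_rot: [0.039, 0.999, -0.0, -0.001]
wrist_force: [0.2, -0.6, -4.1]
gripper_width: 0.13
grasp_force: 58.8
```

send_rows(targets=[[0, 0, 0, 0, 0, 0, 8], [0, 0, 0, 0, 0, 0, 8], [0, 0, 0, 0, 0, 0, 8], [0, 0, 0, 0, 0, 0, 8], [0, 0, 0, 0, 0, 0, 8]])

```text
time_s: 18.3
eef_pos: [0.493, 0.1412, 0.1571]
tcp_rot: [0.378, 0.926, -0.0, -0.001]
wrist_force: [-0.1, 0.1, -3.6]
gripper_width: 0.128
grasp_force: 58.8
```

send_rows(targets=[[0, 0, 0, 0, 0, 0, 8], [0, 0, 0, 0, 0, 0, 8], [0, 0, 0, 0, 0, 0, 8], [0, 0, 0, 0, 0, 0, 8], [0, 0, 0, 0, 0, 0, 8]])

```text
time_s: 18.8
eef_pos: [0.4929, 0.1413, 0.1571]
tcp_rot: [0.672, 0.741, -0.001, -0.001]
wrist_force: [-0.4, -0.5, -3.4]
gripper_width: 0.131
grasp_force: 58.8
```

```bash
python3 go.py 0.50 -0.13 0.152 -3.9
```

```text
t 18.8 pos [0.4929 0.1413 0.1571] yawy 5.6 q [ 0.13  0.48 -0.62  1.93  0.37  0.84 -0.6 ] F [-0.4 -0.5 -3.4] grip 0.131 58.8
shift cm [-27.07  -1.93   0.51] turn [-0.09 -0.01  9.48]
```

Now the last of the turn, and along to short of the tray.

send_rows(targets=[[0, 0, 0, 0, 0, 0, 5], [0, 0, 0, 0, 0, 0, 4.7], [0, 0, 0, 0, 0, 0, 0], [0, -1.5, 0, 0, 0, 0, 0], [0, -3, 0, 0, 0, 0, 0]])

```text
time_s: 19.3
eef_pos: [0.4905, 0.0978, 0.1574]
tcp_rot: [0.728, 0.685, 0.001, -0.001]
wrist_force: [0.1, 0.1, -2.7]
gripper_width: 0.127
grasp_force: 58.8
```

send_rows(targets=[[0, -3, 0, 0, 0, 0, 0], [0, -3, 0, 0, 0, 0, 0], [0, -3, 0, 0, 0, 0, 0], [0, -3, 0, 0, 0, 0, 0], [0, -3, 0, 0, 0, 0, 0]])

```text
time_s: 19.8
eef_pos: [0.4799, -0.0555, 0.1572]
tcp_rot: [0.73, 0.684, -0.0, -0.0]
wrist_force: [0.2, -0.1, -4.0]
gripper_width: 0.135
grasp_force: 58.8
```

send_rows(targets=[[0, -3, 0, 0, 0, 0, 0], [0, -3, 0, 0, 0, 0, 0], [0, -3, 0, 0, 0, 0, 0], [0, 0, 0, 0, 0, 0, 0], [0, 0, 0, 0, 0, 0, 0]])

```text
time_s: 20.3
eef_pos: [0.474, -0.1443, 0.1571]
tcp_rot: [0.731, 0.683, -0.0, -0.0]
wrist_force: [-0.2, 1.2, -2.5]
gripper_width: 0.131
grasp_force: 58.8
```

```bash
python3 go.py 0.5004 -0.248 0.132 -3.9
```

```text
t 20.3 pos [ 0.474  -0.1443  0.1571] yawy -3.9 q [ 0.64  0.43 -0.53  1.98  0.3   0.81 -0.13] F [-0.2  1.2 -2.5] grip 0.131 58.8
shift cm [-10.16   3.34   2.5 ] turn [-0.05 -0.01  0.02]
```

send_rows(targets=[[0, -1, 0.8, 0, 0, 0, 0], [0, -2.5, 0.8, 0, 0, 0, 0], [0, -2.5, 0.8, 0, 0, 0, 0], [0, -2.5, 0.6, 0, 0, 0, 0], [0, -1.7, 0.3, 0, 0, 0, 0]])

```text
time_s: 20.8
eef_pos: [0.5018, -0.2489, 0.1572]
tcp_rot: [0.73, 0.683, -0.0, 0.0]
wrist_force: [0.4, -0.3, -2.7]
gripper_width: 0.129
grasp_force: 58.8
```

send_rows(targets=[[0, 0, 0, 1, 0, 0, 0], [0, 0, 0, 1.5, 0, 0, 0], [0, 0, 0, 0, 0, 0, 0], [0, 0, 0, 0, 0, 0, 0], [0, 0, 0, 0, 0, 0, 0]])

```text
time_s: 21.3
eef_pos: [0.5014, -0.2461, 0.1325]
tcp_rot: [0.73, 0.684, 0.0, -0.0]
wrist_force: [0.7, -0.8, -4.1]
gripper_width: 0.131
grasp_force: 58.8
```

```bash
python3 go.py 0.5004 -0.248 0.0585 -3.9; python3 - <<'E'
from h import *
from cell import env
f=env.grab_frame('top');cv2.imwrite('pics/top4.png',cv2.resize(f['image'][190:310,400:560],None,fx=4,fy=4))
E
```

```text
t 21.3 pos [ 0.5014 -0.2461  0.1325] yawy -3.7 q [ 0.74  0.56 -0.48  1.84  0.34  0.82  0.02] F [ 0.7 -0.8 -4.1] grip 0.131 58.8
shift cm [-0.2  -0.09  7.4 ] turn [ 0.01 -0.02  0.17]
```

View pics/top4.png

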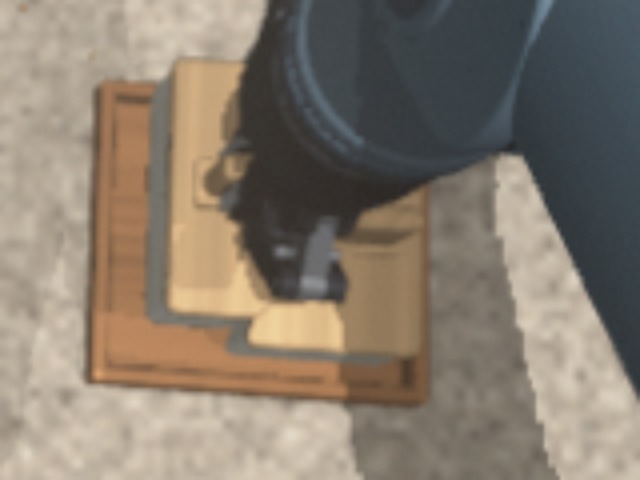

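The held tub is at left (crop 165–250, 60–315), raised by parallax, with the first tub at right inside the rims. Both are aligned, so I'll lower this one.

send_rows(targets=[[0, -0.2, -0.1, 1, 0, 0, 0.2], [0, 0, 0, 1.5, 0, 0, 0], [0, 0, 0, 1.5, 0, 0, 0], [0, 0, 0, 1.5, 0, 0, 0], [0, 0, 0, 0, 0, 0, 0]])

```text
time_s: 21.85
eef_pos: [0.4979, -0.2481, 0.0743]
tcp_rot: [0.731, 0.682, -0.001, -0.002]
wrist_force: [-0.2, -0.1, -2.3]
gripper_width: 0.131
grasp_force: 58.9
```

send_rows(targets=[[0, 0, 0, 0.3, 0, 0, 0], [0, 0, 0, 0.4, 0, 0, 0], [0, 0, 0, 0.3, 0, 0, 0], [0, 0, 0, 0.3, 0, 0, 0], [0, 0, 0, 0, 0, 0, 0]])

```text
time_s: 22.35
eef_pos: [0.4998, -0.2489, 0.0641]
tcp_rot: [0.731, 0.682, -0.0, -0.0]
wrist_force: [0.6, -0.3, -2.4]
gripper_width: 0.128
grasp_force: 58.9
```

```bash
python3 go.py 0.5004 -0.248 0.0585 -3.9
```

```text
t 22.35 pos [ 0.4998 -0.2489  0.0641] yawy -4.0 q [ 0.7   0.66 -0.43  1.87  0.41  0.7  -0.03] F [ 0.6 -0.3 -2.4] grip 0.128 58.9
shift cm [0.1  0.06 0.56] turn [-0.02 -0.   -0.12]
```

send_rows(targets=[[0, 0.1, 0.1, 0.2, 0, 0, 0], [0, 0, 0, 0.1, 0, 0, 0], [0, 0, 0, 0.1, 0, 0, 0], [0, 0, 0, 0.1, 0, 0, 0], [0, 0, 0, 0, 0, 0, 0]])

```text
time_s: 22.85
eef_pos: [0.5009, -0.248, 0.0591]
tcp_rot: [0.731, 0.682, -0.0, -0.0]
wrist_force: [0.5, 0.4, -3.4]
gripper_width: 0.135
grasp_force: 58.9
```

send_rows(targets=[[0, 0, 0, 0.1, 0, 0, 0], [0, 0, 0, 0, 0, 0, 0], [0, 0, 0, 0, 0, 0, 0], [0, 0, 0, 0, 0, 0, 0], [0, 0, 0, 0, 0, 0, 0]])

```text
time_s: 23.35
eef_pos: [0.5011, -0.2481, 0.0585]
tcp_rot: [0.731, 0.682, -0.0, 0.0]
wrist_force: [-0.9, -0.0, 2.4]
gripper_width: 0.13
grasp_force: 59.5
```

Contact with the floor. Release and rise.

send_rows(targets=[[3, 0, 0, 0, 0, 0, 0], [6, 0, 0, 0, 0, 0, 0], [8.5, 0, 0, 0, 0, 0, 0], [8.5, 0, 0, 0, 0, 0, 0], [8.5, 0, 0, 0, 0, 0, 0]])

```text
time_s: 23.85
eef_pos: [0.5011, -0.248, 0.0583]
tcp_rot: [0.731, 0.682, 0.0, 0.0]
wrist_force: [-0.1, -0.3, -0.0]
gripper_width: 0.961
grasp_force: 0.0
```

send_rows(targets=[[8.5, 0, 0, 0, 0, 0, 0], [8.5, 0, 0, 0, 0, 0, 0], [8.5, 0, 0, -0.5, 0, 0, 0], [8.5, 0, 0, -1.5, 0, 0, 0], [8.5, 0, 0, -2, 0, 0, 0]])

```text
time_s: 24.35
eef_pos: [0.5006, -0.2477, 0.099]
tcp_rot: [0.731, 0.682, -0.0, -0.001]
wrist_force: [-0.1, -0.0, -0.6]
gripper_width: 0.992
grasp_force: 0.0
```

send_rows(targets=[[8.5, 0, 0, -2.5, 0, 0, 0], [8.5, 0, 0, -2.5, 0, 0, 0], [8.5, 0, 0, -2, 0, 0, 0], [8.5, 0, 0, -1.5, 0, 0, 0], [8.5, 0, 0, -1, 0, 0, 0]])

```text
time_s: 24.85
eef_pos: [0.5015, -0.2483, 0.1952]
tcp_rot: [0.731, 0.682, 0.0, 0.001]
wrist_force: [-0.5, -0.4, 0.5]
gripper_width: 0.994
grasp_force: 0.0
```

send_rows(targets=[[8.5, 2, 0, 0, 0, 0, 0], [8.5, 4, 0, 0, 0, 0, 0], [8.5, 4, 0, 0, 0, 0, 0], [8.5, 4, 0, 0, 0, 0, 0], [8.5, 4, 0, 0, 0, 0, 0]])

```text
time_s: 25.35
eef_pos: [0.5132, -0.067, 0.1933]
tcp_rot: [0.732, 0.682, -0.0, -0.0]
wrist_force: [0.0, 0.1, -0.5]
gripper_width: 0.992
grasp_force: 0.0
```

send_rows(targets=[[8.5, 4, 0, 0, 0, 0, 0], [8.5, 2, 0, 0, 0, 0, 0], [8.5, 0, 0, 0, 0, 0, 0], [8.5, 0, 0, 0, 0, 0, 0], [8.5, 0, 0, 0, 0, 0, 0]])

```text
time_s: 25.85
eef_pos: [0.5176, -0.0102, 0.193]
tcp_rot: [0.732, 0.681, -0.001, 0.0]
wrist_force: [0.2, -0.8, -0.4]
gripper_width: 0.994
grasp_force: 0.0
```

```bash
python3 - <<'E'
from h import *
from cell import env
f=env.grab_frame('top');g=env.grab_frame('side')
a=cv2.resize(f['image'][190:310,400:560],(400,300),interpolation=cv2.INTER_CUBIC);b=cv2.resize(g['image'][120:220,300:433],(400,300),interpolation=cv2.INTER_CUBIC)
cv2.imwrite('pics/end.png',np.hstack([a,b]))
P=cloud(f)
for p in [(450,225),(450,270),(495,225),(490,280)]: print(p,P[p[1],p[0]].round(3))
E
```

```text
(450, 225) [ 0.391 -0.089  0.675]
(450, 270) [ 0.361 -0.078  0.713]
(495, 225) [ 0.539 -0.332  0.049]
(490, 280) [ 0.357 -0.098  0.706]
```

View pics/end.png

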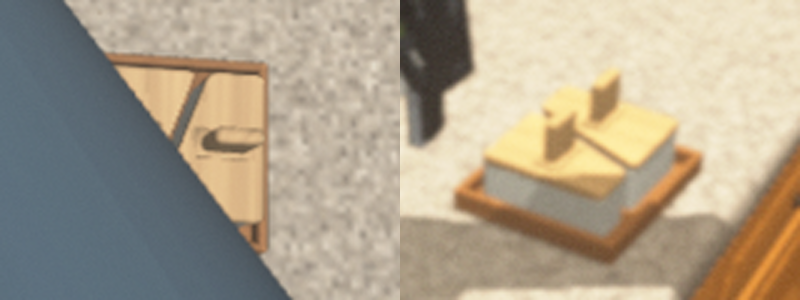

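In the side crop, both tubs stand level inside the rim, slant to slant at about (590,140), with even margins, and the gripper is well clear. Handing in.

```bash
python3 -c "
from cell import env
print(env.sign_off())"
```

```text
the job is handed in; nothing more can be done
None
```

Both cheese tubs are in the tray head to tail, slanted sides together and flat on its floor inside the rim; the butter dish was not touched, and I handed the job in at about 26 s.

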